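# Close up the row on the rail and clip on the end clamp

### The job

Close up the row of devices on the mounting rail: gently slide the loose device along the rail until it sits flush against its neighbour, with no gap. Then squeeze the sprung end clamp open, set it astride the rail snug against the device's free side, and let it spring shut so that its hooks catch under both edges of the rail. Do not ram the device into its neighbour, and leave the spare device, the loose bracket, the screwdriver and the nearer multimeter where they lie.

Things in the scene. Friction and masses are not known exactly. Their poses are not given: they have to be found in the camera images.
- panel: Fixed assembly lying flat: bare steel plate 190 (x) by 360 (y) by 3 mm with a steel top-hat rail along y, a slotted grey duct (x = 62 to 89, up to z = 33 mm) and the fixed row: neighbour, power supply and end stop, on y = 57 to 176 mm. Origin: underside of the plate below the rail's centre line, z up. The rail runs from y = -150 to +190 mm; below y = 57 it carries only the loose device.
- rail_top (a point): Point on the rail's centre line, level with its top (panel x = 0, y = 0, z = 18 mm), axes as the panel's. The rail's two edges are flanges 2 mm thick (panel z = 16 to 18), 35 mm over the edges (x = -17.5 to 17.5). Under them is free space down to the plate (z = 3 mm), outside the rail's walls at x = -12.5 and 12.5 mm.
- neighbour: Fixed dark-fronted grey device on the rail, 36 mm wide along y: the end of the fixed row next to the loose device, and of the same profile. Rigidly held. Axes as the panel's; origin: centre of its seat, on the rail's top.
- neighbour_side (a point): Centre of the neighbour's free side face (towards panel -y), 22 mm above the rail's top; axes as the panel's.
- device: Loose grey device with two dials, 90 (x) by 54 (y) mm, about 0.22 kg, on the rail 20 to 60 mm short of the neighbour. Origin: centre of its seat, on the rail's top; +y along the rail towards the neighbour. Body up to 44 mm above the origin; then a nose 45 mm wide in x, 54 mm in y, up to 68 mm. Claws round both rail edges (1 mm play) let it slide (1 to 2 N) but not lift off.
- device_side (a point): Centre of the device's side face towards the neighbour (device y = 27 mm), 22 mm above the rail's top. Flush when it meets neighbour_side. Its free side is the other one (device y = -27 mm).
- clamp: Loose sprung end clamp, 0.12 kg, standing on its feet; same either way round. Black body 36 (x) by 30 (y) mm, z = 8.5 to 31.5 mm, a steel lever 22 mm wide on its +x and -x sides. Origin: centre, level with its feet; z up. Fitted, its body sits on the rail (origin at panel x = 0, z = 9.5 mm), y axis along the rail, its side (y = 15 or -15 mm) against the device: 42 mm centre to centre.
- clamp_grip (a point): Midway between the clamp's handles, 56 mm above its origin. They lean out from z = 30 to 66 mm, 67 mm over their outer faces at the top. Squeezed together along x (about 10 N) they swing the hooks out and rise 2 mm on the body; let out, they sink again, so still fingers drag the clamp up: keep it down on the rail until the hooks catch. From within 2 mm it pulls itself down.
- lever_a (a joint): Opening angle of the clamp's +x lever (rad), pivot at clamp x = 17, z = 25.5 mm; 0 = sprung closed, at most 0.45. Hook: sloping nose 4 mm thick below the body, tip at x = 13, z = 5 mm when closed. Above 0.28 it clears the rail's edge (by 3 mm at 0.35), the handle then standing about upright, outer face 20 mm from the clamp's middle. 0 to 0.07 when sprung shut on the rail.
- lever_b (a joint): The same for the clamp's -x lever (pivot at clamp x = -17 mm).
- spare: Bystander: another, pale device, 90 by 36 by 75 mm, standing on the bench. Origin 6.5 mm above the bench at its centre.
- bracket: Bystander: a screw-type end bracket lying flat, 50 by 46 by 10 mm, origin at its underside.
- screwdriver: Bystander: screwdriver 200 mm long with a black handle, lying on the bench.
- meter_a: Bystander: the nearer of two hand-held multimeters, 175 by 84 by 40 mm, lying on the bench.

How it is judged:
At the end, for the whole second after the job is handed in: Device against its neighbour (gap under 1.5 mm, square within 0.025 rad). Clamp astride the rail (3 mm off centre, 2.5 mm in height, 0.07 rad tilt, 0.06 rad yaw at most), sprung shut with both levers under 0.16 rad, its side within 1.5 mm of the device's free side. Both at rest (y of device_side in the frame of neighbour_side between -0.0015 and 0.0015 m and angle between the x axis of device and the x axis of panel, either way round below 0.025 rad and x of clamp in the frame of panel between -0.003 and 0.003 m and z of clamp in the frame of panel between 0.007 and 0.012 m and y of clamp in the frame of device between -0.0435 and -0.0405 m and angle between the y axis of clamp and the y axis of panel, either way round below 0.06 rad and angle between clamp's own z axis and vertical below 0.07 rad and value of joint each of lever_a, lever_b below 0.16 rad and linear speed of each of device, clamp below 0.01 m/s); the robot touches nothing.
It fails at once if the device is rammed into its neighbour (over 30 N) (contact force between device and neighbour above 30 N).
It fails at once if the spare device, bracket, screwdriver or nearer meter is moved more than 30 mm (distance of any of spare, bracket, screwdriver, meter_a from where it was at the start of the episode above 0.03 m).
It also fails if it takes over 69 s, if anything falls off the work surface, if the arm or the gripper's body presses on something with over 40 N, if the wrist force passes 120 N, or if a joint passes its speed limit or range.

### The arm

A 7-joint arm with a two-finger parallel gripper is mounted at the origin on the work surface. World frame = base frame: x ahead of the robot, y to its left, z up, the work surface at z = 0. Lengths are in m, angles in rad, forces in N, time in s.
With the tool pointing down it reaches from about 0.425 to 1.025 m from the base axis. Payload 9.4 kg.
Tool frame: the origin (TCP) lies on the centre line of the jaws, within the pads' length; the fingertips stand 8 mm ahead of it and the grasp point (between the pads) lies 11 mm behind it (tip_reach is the distance from the TCP to the fingertips, in m); z points along the fingers, y is the line along which they close (so a half turn about z gives the same grasp; the last joint's range is limited). The gripper opens to 93 mm and grips with 3 to 60 N. Pads are 15 mm wide; open, the fingers measure 128 mm over their backs; the gripper's body (75 mm by 188 mm) begins 65 mm behind the grasp point.
Start: joints at [-1.401, 0.599, -0.003, 1.599, 0.002, 0.943, -0.08], TCP at [0.177, 0.703, 0.227] pointing down, gripper open.
Joint ranges: [-2.57, 2.57], [-0.35, 1.97], [-1.29, 1.29], [0.11, 2.56], [-1.05, 4.19], [0.11, 1.86], [-2.63, 2.63]. Speed limits (rad/s): [2.22, 2.22, 3.01, 3.01, 3.14, 3.14, 3.14].

### API

Orientations are given as a 3x3 rotation matrix whose columns are the frame's x, y, z axes.
In Python, from bench import * gives the robot as it stands.
- The arm moves only by the shell command python3 -m creep 'ROWS' [FORCE]. ROWS is JSON, a list of rows, each a list of 3 entries, a list of its own where there are three numbers: the shift along the tool's x, y, z in units of 20 cm (1.0 is 20 cm), then the turn, a rotation vector about the tool's x, y, z in units of 90 degrees (1.0 is 90 degrees), then the closure, from 0 (fully open) to 1 (shut). In form: [[[tx, ty, tz], [wx, wy, wz], hand], ...]. A call has exactly 10 rows; each row is the pose to reach, as a shift and turn from the pose commanded when the call began, along the tool's axes at that moment; what a row does not reach only later rows make up. A row lasts 1/12 s, in which the tool goes at most 41.7 mm and 7.16 degrees, less where a joint would pass 70% of its speed; a pose out of reach is approached as far as the arm can. A call with a number of a shift or a turn outside -1 to 1 is refused whole. A call with a gripper value outside its range is refused whole. The fingers move at their own pace and stop on an object; FORCE is the grip in N (left out, the last holds). Time passes only in rows, so rows that repeat a pose let the fingers close, or fill a call up. It gives the time, the measured TCP pose, the force, the opening and the grip force at its end, in the units of the state.
- get_obs(): the state, without advancing time (a new reading comes with each control period).
- get_image(name): name is "side" or "top" or "wrist"; returns (picture, depth): 384x512x3 uint8, red, green, blue; 384x512 float32, m along the optical axis (not along the pixel's ray), 0 where there is no reading.
- get_calibration(name): a dict with "fx", "fy", "cx", "cy" (pixels), "eye" and "orientation" of the camera in the world; the wrist camera has in their place "tool_from_camera" (4x4, takes a point from camera to tool coordinates, whose origin is the TCP and whose axes are the flange's). Camera axes: x right, y up, looking along -z (the intrinsics and any distortion apply to the point x, -y, -z); pixel columns grow to the right and rows downward; lengths in m; the calibration is good to about 2 mm. A picture is of the moment at which its call begins: read the wrist's pose just before it. get_calibration takes no time and is no camera call.
- sign_off(): hands the job in; it is judged then, once.
Trained networks look in the newest picture that a camera, given by its name, has taken for a name from the list of things; names that differ only in an ending like _2 or _b are one class to them, and where a whole thing is asked for, a point or a joint stands for the part that bears it (a point fixed in the world has none). Each returns a list of dicts, best first, with "p" (0 to 1); they miss things now and then, are a little off and sometimes report something else, mostly with a low value. They report only what shows in the picture. A call takes as long as a camera call.
- find_in(name, camera): "at" ([x, y, z] in m, in world coordinates, good to about 4 mm: the middle of the surface that is visible of it).
- masks_of(name, camera): "region" (384x512 bool, what is visible of it).
The state is a dict: "time": time; "q": joint angles; "dq": joint speeds; "joint_efforts": joint torques, N m; "eef_pos": TCP position; "tool_rot": TCP orientation; "ft_force": force on the tool from outside, world axes, zero at the start; "moment": the same for the moment, N m; "finger_gap": finger opening in m; "grip_force": force on a finger pad.
Only numpy, scipy, OpenCV 4.12 (cv2) and the standard library are available. Lean on these libraries where they do the work, as an engineer would, in place of code of your own. Each camera call takes 0.05 s, during which the arm holds its last target. There are 200 camera calls.

## Working session

There is one attempt and no reset: what is moved stays moved. The work goes in short steps, Python scripts to look and compute and a shell command to move; the robot and the scene stay as the last step left them, time stands still between calls to the robot, and variables do not carry over. Pictures are saved under pics/ and viewed, at most 10 in all, crops included, and the job is handed in when it is done.

```bash
ls; mkdir -p pics
cat > h.py <<'E'
from bench import *
import numpy as np, cv2
np.set_printoptions(precision=4,suppress=True)
def cam(name):
    o=get_obs(); im,d=get_image(name); c=get_calibration(name)
    if name=="wrist":
        T=np.array(c["tool_from_camera"]); R=np.array(o["tool_rot"]); 
        Rw=R@T[:3,:3]; e=R@T[:3,3]+np.array(o["eef_pos"])
    else: Rw=np.array(c["orientation"]); e=np.array(c["eye"])
    return im,d,c,Rw,e
def cloud(d,c,Rw,e):
    v,u=np.mgrid[:384,:512]
    P=np.stack([(u-c["cx"])/c["fx"]*d,-(v-c["cy"])/c["fy"]*d,-d],-1)
    return P@Rw.T+e
E
python3 - <<'E'
from h import *
for n in ["top","side"]:
    im,d,c,Rw,e=cam(n); cv2.imwrite(f"pics/{n}0.png",im[:,:,::-1]); np.savez(f"{n}0.npz",P=cloud(d,c,Rw,e),d=d)
    print(n,e,{k:v for k,v in c.items()})
    for t in ["panel","neighbour","device","clamp","spare","bracket","screwdriver","meter_a"]:
        print(t,[(np.array(r["at"]),round(r["p"],2)) for r in find_in(t,n)[:2]])
print(get_obs())
E
```

```text
pics
top [ 0.4861 -0.1404  1.051 ] {'fx': 397.0667650509272, 'fy': 397.0667650509272, 'cx': 250.95122776157643, 'cy': 185.3913615838324, 'eye': array([ 0.4861, -0.1404,  1.051 ]), 'orientation': array([[-0.0019,  0.9968, -0.0804],
       [-1.    , -0.0015,  0.0049],
       [ 0.0048,  0.0804,  0.9967]])}
panel [(array([0.5578, 0.1183, 0.0047]), 0.8)]
neighbour [(array([0.555 , 0.1485, 0.0645]), 0.68)]
device [(array([0.5735, 0.0745, 0.0633]), 0.87)]
clamp [(array([ 0.6172, -0.3171,  0.0336]), 0.71)]
spare [(array([ 0.4418, -0.1987,  0.0542]), 0.57)]
bracket [(array([ 0.4463, -0.3483,  0.0091]), 0.86)]
screwdriver [(array([ 0.6388, -0.183 ,  0.0196]), 0.62), (array([0.5621, 0.1187, 0.0051]), 0.28)]
meter_a [(array([ 0.5114, -0.4825,  0.0293]), 0.77)]
side [ 0.0421 -0.7805  0.5804] {'fx': 378.7733303571492, 'fy': 378.7733303571492, 'cx': 256.38363789536834, 'cy': 194.72105392240798, 'eye': array([ 0.0421, -0.7805,  0.5804]), 'orientation': array([[ 0.8028,  0.3062, -0.5116],
       [-0.5961,  0.4295, -0.6784],
       [ 0.012 ,  0.8496,  0.5273]])}
panel [(array([0.5436, 0.0548, 0.0054])
[... 388 characters left out ...]
 0.0182]), 0.95)]
meter_a [(array([ 0.4365, -0.2138,  0.0484]), 0.65), (array([ 0.4879, -0.5042,  0.0342]), 0.61)]
{'time': 0.9, 'q': array([-1.4007,  0.5993, -0.0025,  1.5994,  0.0018,  0.9428, -0.0798]), 'dq': array([ 0.0006, -0.0006, -0.0002,  0.0011,  0.0001, -0.0019, -0.0005]), 'joint_efforts': array([ -0.0006, -76.4833,   1.4965, -25.2721,  -0.0525,   0.0104,
         0.    ]), 'eef_pos': array([0.1771, 0.703 , 0.2266]), 'tool_rot': array([[-0.9697,  0.2443,  0.    ],
       [ 0.2443,  0.9697,  0.0001],
       [-0.    ,  0.0001, -1.    ]]), 'ft_force': array([-0.4238,  0.9552,  0.2903]), 'moment': array([ 0.0118, -0.0029, -0.0135]), 'grip_force': 0.0, 'finger_gap': 0.09316910248271396}
```

View pics/top0.png

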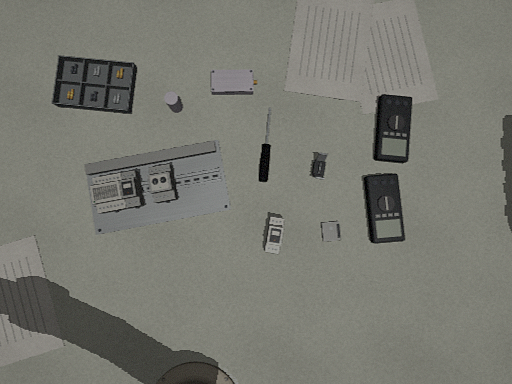

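View pics/side0.png

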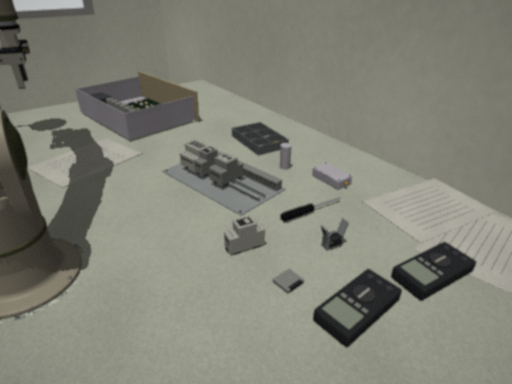

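Run:
```python
from h import *
def show(nm,pts):
    print(nm,len(pts),"med",np.median(pts,0),"rect",cv2.minAreaRect((pts[:,:2]*1000).astype(np.float32)))
for n in ["top","side"]:
    P=np.load(n+"0.npz")["P"]
    for t in ["neighbour","device","clamp"]:
        get_image(n)
        r=masks_of(t,n)
        for k in r[:2]:
            M=cv2.erode(k["region"].astype(np.uint8),np.ones((3,3)))>0
            pts=P[M]; z=pts[:,2]
            print(n,t,round(k["p"],2),np.percentile(z,[5,25,50,75,95]))
            show(" all",pts)
            if t!="clamp":
                top=pts[z>np.percentile(z,92)-0.004]; show(" top",top)
            else:
                show(" hi",pts[z>0.05])
                show(" body",pts[(z>.025)&(z<.036)])
```

```text
top neighbour 0.98 [0.0411 0.0604 0.0643 0.0854 0.0879]
 all 608 med [0.5557 0.1497 0.0643] rect ((556.983154296875, 155.4939422607422), (87.0884017944336, 34.587100982666016), 10.563070297241211)
 top 230 med [0.5581 0.1543 0.086 ] rect ((558.5699462890625, 155.79403686523438), (43.99563217163086, 33.90244674682617), 9.959300994873047)
top device 0.59 [0.0579 0.0615 0.0823 0.086  0.0882]
 all 747 med [0.5701 0.0743 0.0823] rect ((554.4183349609375, -18.048309326171875), (265.7240905761719, 88.90666961669922), 79.31497955322266)
 top 333 med [0.5725 0.0768 0.0862] rect ((546.9607543945312, -20.893630981445312), (262.0532531738281, 56.891353607177734), 75.2542953491211)
top clamp 0.76 [0.0285 0.0306 0.0323 0.0389 0.0604]
 all 183 med [ 0.6137 -0.3191  0.0323] rect ((614.6516723632812, -318.1736755371094), (26.999746322631836, 57.298927307128906), 84.32553100585938)
 hi 25 med [ 0.593  -0.3199  0.0587] rect ((614.837158203125, -316.837646484375), (17.58077049255371, 57.45745849609375), 82.69332885742188)
 body 128 med [ 0.6134 -0.3175  0.0313] rect ((614.4473876953125, -317.92648315429
[... 535 characters left out ...]
17969), (1029.6307373046875, 91.74189758300781), 55.658180236816406)
 top 111 med [0.5691 0.0676 0.0849] rect ((326.23712158203125, -349.8017272949219), (1030.438720703125, 55.302276611328125), 59.65397644042969)
side clamp 0.75 [0.012  0.0236 0.0305 0.0414 0.0585]
 all 350 med [ 0.6129 -0.3285  0.0305] rect ((331.0743408203125, -535.2003784179688), (756.3981323242188, 50.55424499511719), 36.49602508544922)
 hi 52 med [ 0.6395 -0.3273  0.0564] rect ((331.0743408203125, -535.2003784179688), (756.3981323242188, 50.55424499511719), 36.49602508544922)
 body 139 med [ 0.6148 -0.3286  0.0304] rect ((613.628173828125, -324.4117736816406), (26.655038833618164, 45.414756774902344), 81.51396942138672)
```

The top view shows the PSU and neighbour at (90–140, 187), and the device at (160, 182) with bare rail to its right. The clamp is at (319, 165), the spare at (275, 233) and the screwdriver at (265, 150). The panel is yawed about +10°. I'll move over the row and look with the wrist camera.

```bash
python3 -m creep '[[[-0.1,-0.1,-0.04],[0,0,0],0],[[-0.25,-0.25,-0.08],[0,0,0],0],[[-0.4,-0.4,-0.1],[0,0,0],0],[[-0.55,-0.55,-0.15],[0,0,0],0],[[-0.7,-0.7,-0.2],[0,0,0],0],[[-0.8,-0.8,-0.2],[0,0,0],0],[[-0.9,-0.9,-0.2],[0,0,0],0],[[-1,-1,-0.2],[0,0,0],0],[[-1,-1,-0.2],[0,0,0],0],[[-1,-1,-0.2],[0,0,0],0]]'
python3 -m creep '[[[-0.1,-0.1,-0.04],[0,0,0],0],[[-0.25,-0.25,-0.08],[0,0,0],0],[[-0.4,-0.4,-0.1],[0,0,0],0],[[-0.55,-0.55,-0.15],[0,0,0],0],[[-0.7,-0.7,-0.2],[0,0,0],0],[[-0.8,-0.8,-0.2],[0,0,0],0],[[-0.9,-0.9,-0.2],[0,0,0],0],[[-1,-1,-0.2],[0,0,0],0],[[-1,-1,-0.2],[0,0,0],0],[[-1,-1,-0.2],[0,0,0],0]]'
python3 -m creep '[[[-0.07,-0.07,0],[0,0,0.073],0],[[-0.14,-0.14,0],[0,0,0.146],0],[[-0.21,-0.21,0],[0,0,0.22],0],[[-0.28,-0.28,0],[0,0,0.29],0],[[-0.35,-0.35,0],[0,0,0.365],0],[[-0.42,-0.42,0],[0,0,0.44],0],[[-0.5,-0.5,0],[0,0,0.51],0],[[-0.6,-0.6,0],[0,0,0.58],0],[[-0.7,-0.7,0],[0,0,0.65],0],[[-0.7,-0.7,0],[0,0,0.73],0]]'
python3 - <<'E'
from h import *
im,d,c,Rw,e=cam("wrist"); cv2.imwrite("pics/w1.png",im[:,:,::-1]); P=cloud(d,c,Rw,e); np.savez("w1.npz",P=P)
print(c["tool_from_camera"],c["fx"],e); o=get_obs();print(o["q"],o["eef_pos"],o["tool_rot"],o["ft_force"])
for t in ["neighbour","device"]:
    for k in masks_of(t,"wrist")[:2]:
        M=cv2.erode(k["region"].astype(np.uint8),np.ones((5,5)))>0
        v,u=np.nonzero(M); pts=P[M]; pts=pts[pts[:,2]>.08]
        print(t,k["p"],u.min(),u.max(),v.min(),v.max(),np.median(pts,0),cv2.minAreaRect((pts[:,:2]*1000).astype(np.float32)))
E
```

```text
time: 2.33
eef_pos: [0.3234, 0.459, 0.2671]
tool_rot: [[-0.969, 0.247, 0.001], [0.247, 0.969, 0.0], [-0.001, 0.001, -1.0]]
ft_force: [-1.2, 0.9, -0.1]
finger_gap: 0.093
grip_force: 0.0
time: 3.17
eef_pos: [0.4679, 0.2175, 0.3067]
tool_rot: [[-0.969, 0.246, 0.0], [0.246, 0.969, 0.0], [-0.0, 0.0, -1.0]]
ft_force: [0.3, 0.8, -0.3]
finger_gap: 0.0927
grip_force: 0.0
time: 4.0
eef_pos: [0.5711, 0.045, 0.3068]
tool_rot: [[-0.17, 0.985, 0.002], [0.985, 0.17, -0.002], [-0.002, 0.002, -1.0]]
ft_force: [0.9, -1.0, 0.2]
finger_gap: 0.0931
grip_force: 0.0
[[ 0.0003  0.9647  0.2632  0.0726]
 [ 1.     -0.0002 -0.0005 -0.0002]
 [-0.0004  0.2632 -0.9647 -0.1578]
 [ 0.      0.      0.      1.    ]] 329.9861396527624 [0.5583 0.1168 0.4645]
[-0.4925  0.3474  0.4241  1.8816 -0.1728  0.9479  0.1727] [0.5701 0.0474 0.3064] [[-0.1616  0.9868  0.0006]
 [ 0.9868  0.1616 -0.0004]
 [-0.0005  0.0005 -1.    ]] [ 0.8662 -0.0647 -0.1091]
neighbour 0.57 228 302 49 83 [0.5595 0.156  0.086 ] ((561.3818969726562, 145.6274871826172), (44.3538703918457, 55.41373062133789), 11.253691673278809)
device 0.79 231 301 114 159 [0.5734 0.0819 0.0861] ((572.8301391601562, 87.22071838378906), (44.387393951416016, 63.00611877441406), 9.292834281921387)
```

View pics/w1.png

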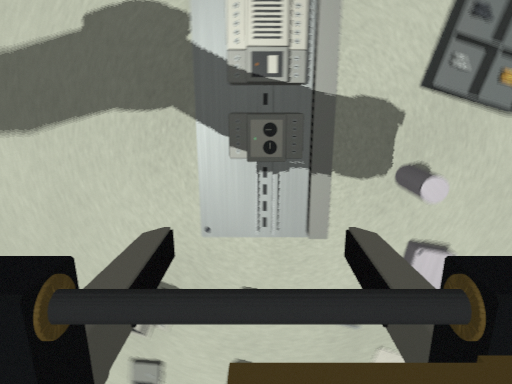

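The wrist view shows the neighbour at (265, 66) and the device at (267, 137) with a gap between them. The rail runs down to about y = 235. Next I fit the panel frame from the depth.

Run:
```python
from h import *
P=np.load("w1.npz")["P"]
# duct top
X=P.reshape(-1,3)
sel=lambda lo,hi,x0,x1,y0,y1: X[(X[:,2]>lo)&(X[:,2]<hi)&(X[:,0]>x0)&(X[:,0]<x1)&(X[:,1]>y0)&(X[:,1]<y1)]
duct=sel(.029,.037,.58,.72,-.1,.22); q=duct[:,:2]
print("duct",len(q),cv2.minAreaRect((q*1000).astype(np.float32)), cv2.fitLine((q*1000).astype(np.float32),cv2.DIST_HUBER,0,.01,.01).ravel())
plate=sel(.0005,.006,.4,.75,-.15,.25); print("plate z",np.median(plate[:,2]),cv2.fitLine((plate[:,:2]*1000).astype(np.float32),cv2.DIST_HUBER,0,.01,.01).ravel())
rail=sel(.014,.022,.5,.65,-.15,.04);print("railtop",len(rail),np.median(rail,0),cv2.minAreaRect((rail[:,:2]*1000).astype(np.float32)))
for yaw in [9,9.5,10,10.5]:
    a=np.radians(yaw); R=np.array([[np.cos(a),np.sin(a)],[-np.sin(a),np.cos(a)]])
    nose=sel(.081,.092,.5,.63,0,.3); L=nose[:,:2]@R.T*1000
    h,b=np.histogram(L[:,1],np.arange(20,260,3)); 
    rl=rail[:,:2]@R.T*1000
    print(yaw,"nose x",np.percentile(L[:,0],[2,50,98]),"rail x",np.percentile(rl[:,0],[2,50,98]),"duct x",np.percentile((q@R.T*1000)[:,0],[3,97]))
    print([(int(bb),int(hh)) for bb,hh in zip(b,h) if bb>40 and bb<100],)
```

```text
duct 4556 ((634.6942138671875, 83.06871795654297), (56.97634506225586, 276.9532165527344), 10.450129508972168) [  0.1839  -0.9829 646.8351  95.9113]
plate z 0.002348773218007555 [  0.4869  -0.8734 531.0244  86.3168]
railtop 750 [ 0.5941 -0.0066  0.0176] ((612.6517944335938, -7.057422637939453), (80.04459381103516, 106.01530456542969), 9.628153800964355)
9 nose x [555.7723 577.5395 599.1911] rail x [563.6661 591.3969 642.9383] duct x [639.9582 667.945 ]
[(41, 0), (44, 0), (47, 24), (50, 122), (53, 119), (56, 120), (59, 117), (62, 123), (65, 126), (68, 121), (71, 126), (74, 129), (77, 129), (80, 120), (83, 124), (86, 141), (89, 125), (92, 134), (95, 130), (98, 127)]
9.5 nose x [556.4848 577.874  599.4222] rail x [563.0199 590.792  642.3195] duct x [640.5191 667.2529]
[(41, 0), (44, 115), (47, 116), (50, 116), (53, 119), (56, 117), (59, 120), (62, 123), (65, 131), (68, 122), (71, 133), (74, 125), (77, 119), (80, 144), (83, 126), (86, 138), (89, 126), (92, 127), (95, 129), (98, 126)]
10 nose x [556.869  578.4823 599.8722] rail x [562.4211 590.1285 641.6302] duct x [640.8208 666.7998]
[(41, 118), (44, 117), (47, 116), (50, 115), (53, 123), (56, 121), (59, 122), (62, 130), (65, 128), (68, 128), (71, 124), (74, 134), (77, 137), (80, 129), (83, 127), (86, 128), (89, 125), (92, 130), (95, 134), (98, 143)]
10.5 nose x [557.2649 578.8838 600.1815] rail x [561.6919 589.3912 640.8435] duct x [640.63   666.5031]
[(41, 116), (44, 118), (47, 121), (50, 125), (53, 125), (56, 125), (59, 127), (62, 129), (65, 123), (68, 119), (71, 140), (74, 130), (77, 129), (80, 130), (83, 126), (86, 132), (89, 132), (92, 148), (95, 136), (98, 138)]
```

Run:
```python
from h import *
P=np.load("w1.npz")["P"]; X=P.reshape(-1,3)
a=np.radians(10.3); R=np.array([[np.cos(a),np.sin(a)],[-np.sin(a),np.cos(a)]])
n=X[(X[:,2]>.08)&(X[:,2]<.095)&(X[:,0]>.5)&(X[:,0]<.65)]
L=n[:,:2]@R.T*1000; h,b=np.histogram(L[:,1],np.arange(-70,160,2)); print([(int(bb),int(hh)) for bb,hh in zip(b,h) if bb>-50])
s=np.sort(L[(L[:,1]<30+40),1]); 
for lo,hi in [(-60,30),(30,160)]:
    k=L[(L[:,1]>lo)&(L[:,1]<hi)]; 
g=np.sort(L[:,1]); i=np.argmax(np.diff(g)[20:-20])+20; print("gap",g[i],g[i+1],"lowest",g[:5], "x dev",np.percentile(L[L[:,1]<g[i],0],[2,98]),"x neigh",np.percentile(L[L[:,1]>g[i],0],[2,98]))
```

```text
[(-48, 68), (-46, 75), (-44, 56), (-42, 64), (-40, 76), (-38, 74), (-36, 54), (-34, 66), (-32, 78), (-30, 75), (-28, 57), (-26, 63), (-24, 78), (-22, 78), (-20, 67), (-18, 55), (-16, 73), (-14, 80), (-12, 80), (-10, 76), (-8, 54), (-6, 69), (-4, 80), (-2, 80), (0, 80), (2, 26), (4, 0), (6, 0), (8, 0), (10, 0), (12, 0), (14, 0), (16, 0), (18, 0), (20, 0), (22, 0), (24, 0), (26, 0), (28, 0), (30, 0), (32, 0), (34, 0), (36, 80), (38, 78), (40, 80), (42, 76), (44, 81), (46, 79), (48, 79), (50, 76), (52, 87), (54, 79), (56, 86), (58, 86), (60, 78), (62, 91), (64, 86), (66, 79), (68, 87), (70, 78), (72, 91), (74, 91), (76, 86), (78, 87), (80, 86), (82, 84), (84, 86), (86, 84), (88, 89), (90, 86), (92, 86), (94, 98), (96, 91), (98, 99), (100, 92), (102, 88), (104, 94), (106, 88), (108, 103), (110, 100), (112, 93), (114, 90), (116, 46), (118, 0), (120, 0), (122, 0), (124, 0), (126, 0), (128, 0), (130, 0), (132, 0), (134, 0), (136, 0), (138, 0), (140, 0), (142, 0), (144, 0), (146, 0), (148, 0), (150, 0), (152, 0), (154, 0), (156, 0)]
gap 2.788567324611267 36.69927491686848 lowest [-50.5203 -50.4978 -50.4568 -50.4562 -50.4526] x dev [557.2784 600.2361] x neigh [557.0432 599.8976]
```

```bash
python3 -m creep '[[[0.02,0.005,0.08],[0,0,0],0],[[0.05,0.015,0.2],[0,0,0],0],[[0.08,0.02,0.35],[0,0,0],0],[[0.1,0.03,0.5],[0,0,0],0],[[0.13,0.04,0.65],[0,0,0],0],[[0.15,0.047,0.78],[0,0,0],0],[[0.157,0.047,0.87],[0,0,0],0],[[0.157,0.047,0.9],[0,0,0],0],[[0.157,0.047,0.9],[0,0,0],0],[[0.157,0.047,0.9],[0,0,0],0]]' 12
python3 - <<'E'
from h import *
im,d,c,Rw,e=cam("wrist"); P=cloud(d,c,Rw,e); X=P.reshape(-1,3); o=get_obs(); R=np.array(o["tool_rot"]); p=np.array(o["eef_pos"]); print(p,R[:,1],o["q"])
n=X[(X[:,2]>.08)&(X[:,2]<.095)&(X[:,0]>.5)&(X[:,0]<.65)&(X[:,1]<.14)]
L=(n-p)@R*1000; print(np.percentile(L,[1,50,99],axis=0)); g=np.sort(L[:,0]); i=np.argmax(np.diff(g)[20:-20])+20; print(g[0],g[i],g[i+1])
d_=L[L[:,0]<g[i]] ; print("y dev",np.percentile(d_[:,1],[1,99])); e_=d_[d_[:,0]>g[i]-20]
E
```

```text
time: 4.98
eef_pos: [0.5727, 0.081, 0.1272]
tool_rot: [[-0.18, 0.984, 0.0], [0.984, 0.18, 0.001], [0.0, 0.0, -1.0]]
ft_force: [-0.7, -0.9, 0.3]
finger_gap: 0.0931
grip_force: 0.0
[0.573  0.0807 0.1277] [0.9838 0.1791 0.0014] [-0.4453  0.5736  0.3055  2.0407 -0.3085  0.5691  0.2558]
[[-26.8271 -21.5938  40.142 ]
 [  2.0542  -0.4404  41.7408]
 [ 61.6818  22.1783  45.4543]]
-27.95858273093863 26.100308802817263 59.82312251193226
y dev [-21.5836  22.1952]
```

```bash
python3 -m creep '[[[0,0,0.06],[0,0,0],0],[[0,0,0.13],[0,0,0],0.1],[[0,0,0.2],[0,0,0],0.2],[[0,0,0.25],[0,0,0],0.3],[[0,0,0.268],[0,0,0],0.4],[[0,0,0.268],[0,0,0],0.5],[[0,0,0.268],[0,0,0],0.6],[[0,0,0.268],[0,0,0],0.6],[[0,0,0.268],[0,0,0],0.6],[[0,0,0.268],[0,0,0],0.6]]' 12
python3 -c "
from h import *
o=get_obs();print(o['eef_pos'],o['ft_force'],o['grip_force'],o['finger_gap'])"
```

```text
time: 5.87
eef_pos: [0.5731, 0.0801, 0.0738]
tool_rot: [[-0.177, 0.984, 0.001], [0.984, 0.177, 0.0], [0.0, 0.001, -1.0]]
ft_force: [0.1, 0.4, 3.9]
finger_gap: 0.0446
grip_force: 12.0
[0.5731 0.0801 0.0738] [0.0626 0.4367 3.9419] 11.991348266601562 0.04460545368107021
```

```bash
python3 -m creep '[[[0.01,0,0],[0,0,0],0.6],[[0.03,0,0],[0,0,0],0.6],[[0.05,0,0],[0,0,0],0.6],[[0.07,0,0],[0,0,0],0.6],[[0.09,0,0],[0,0,0],0.6],[[0.105,0,0],[0,0,0],0.6],[[0.12,0,0],[0,0,0],0.6],[[0.13,0,0],[0,0,0],0.6],[[0.14,0,0],[0,0,0],0.6],[[0.145,0,0],[0,0,0],0.6]]'
python3 -m creep '[[[0.003,0,0],[0,0,0],0.6],[[0.006,0,0],[0,0,0],0.6],[[0.009,0,0],[0,0,0],0.6],[[0.012,0,0],[0,0,0],0.6],[[0.015,0,0],[0,0,0],0.6],[[0.018,0,0],[0,0,0],0.6],[[0.02,0,0],[0,0,0],0.6],[[0.022,0,0],[0,0,0],0.6],[[0.024,0,0],[0,0,0],0.6],[[0.025,0,0],[0,0,0],0.6]]'
```

```text
time: 6.7
eef_pos: [0.5691, 0.1027, 0.0733]
tool_rot: [[-0.172, 0.985, 0.003], [0.985, 0.172, -0.006], [-0.006, 0.002, -1.0]]
ft_force: [4.7, -17.9, -2.6]
finger_gap: 0.045
grip_force: 12.0
time: 7.53
eef_pos: [0.5682, 0.1074, 0.0732]
tool_rot: [[-0.172, 0.985, 0.003], [0.985, 0.172, -0.006], [-0.006, 0.002, -1.0]]
ft_force: [4.8, -18.7, -1.9]
finger_gap: 0.0447
grip_force: 12.0
```

```bash
cat > gap.py <<'E'
from h import *
im,d,c,Rw,e=cam("wrist"); P=cloud(d,c,Rw,e); X=P.reshape(-1,3); o=get_obs(); R=np.array(o["tool_rot"]); p=np.array(o["eef_pos"]); print(p,o["ft_force"],o["moment"])
cv2.imwrite("pics/gap.png",im[:,:,::-1])
L=(X-p)@R*1000; z=X[:,2]
s=L[(z>.05)&(z<.095)&(abs(L[:,1])<60)]; h,b=np.histogram(s[:,0],np.arange(-40,80,2)); print([(int(bb),int(hh)) for bb,hh in zip(b,h)])
E
python3 gap.py
```

```text
[0.5682 0.1074 0.0732] [  5.0646 -17.9991  -2.2682] [-4.27   -0.9723  0.0206]
[(-40, 295), (-38, 287), (-36, 27), (-34, 0), (-32, 4), (-30, 27), (-28, 19), (-26, 14), (-24, 11), (-22, 2), (-20, 0), (-18, 4), (-16, 261), (-14, 330), (-12, 332), (-10, 345), (-8, 360), (-6, 423), (-4, 372), (-2, 984), (0, 1892), (2, 58), (4, 68), (6, 222), (8, 1183), (10, 0), (12, 0), (14, 0), (16, 0), (18, 0), (20, 0), (22, 0), (24, 0), (26, 0), (28, 0), (30, 0), (32, 325), (34, 693), (36, 655), (38, 681), (40, 703), (42, 736), (44, 714), (46, 723), (48, 711), (50, 752), (52, 719), (54, 789), (56, 727), (58, 774), (60, 808), (62, 793), (64, 779), (66, 845), (68, 804), (70, 824), (72, 823), (74, 829), (76, 903)]
```

View pics/gap.png

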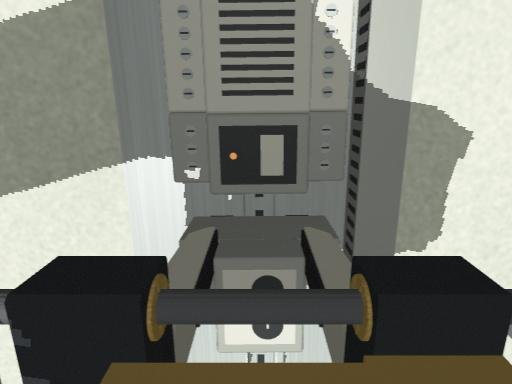

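The picture shows the device still about 23 mm short (neighbour's edge at row 183, device's at row 217). The fingers slipped on the nose, so gripping high makes the claws bind. I'll release and push low on the free side instead.

```bash
python3 -m creep '[[[-0.02,0,0],[0,0,0],0.6],[[-0.03,0,0],[0,0,0],0.55],[[-0.03,0,0],[0,0,0],0.4],[[-0.03,0,0],[0,0,0],0.3],[[-0.03,0,-0.06],[0,0,0],0.3],[[-0.03,0,-0.18],[0,0,0],0.3],[[-0.12,0,-0.22],[0,0,0],0.3],[[-0.22,0,-0.22],[0,0,0],0.4],[[-0.32,0,-0.22],[0,0,0],0.5],[[-0.36,0,-0.22],[0,0,0],0.6]]' 12
python3 -c "
from h import *
im,d,c,Rw,e=cam('wrist'); P=cloud(d,c,Rw,e); X=P.reshape(-1,3); o=get_obs(); R=np.array(o['tool_rot']); p=np.array(o['eef_pos']); print(p,R,o['ft_force'],o['moment'])
L=(X-p)@R*1000; z=X[:,2]
s=L[(z>.08)&(z<.095)&(abs(L[:,1])<30)]; g=np.sort(s[:,0]); print('dev nose',g[:3]); i=np.argmax(np.diff(g)[20:-20])+20; print(g[i],g[i+1]); print('y',np.percentile(s[s[:,0]<g[i],1],[1,99]))
print('zdev', np.median(s[s[:,0]<g[i],2]),  np.median(s[s[:,0]>g[i],2]))
"
```

```text
time: 8.42
eef_pos: [0.5796, 0.0406, 0.1183]
tool_rot: [[-0.176, 0.984, 0.001], [0.984, 0.176, -0.001], [-0.001, 0.001, -1.0]]
ft_force: [-0.8, -0.9, 0.7]
finger_gap: 0.0495
grip_force: 0.0
[0.5797 0.0399 0.118 ] [[-0.1742  0.9847  0.001 ]
 [ 0.9847  0.1742 -0.0009]
 [-0.0011  0.0009 -1.    ]] [ 0.9631 -2.1107 -0.2353] [-0.1489 -0.0196  0.0131]
dev nose [12.7884 12.9981 13.0074]
67.07208307848867 100.79819875620178
y [-21.1549  22.656 ]
zdev 31.995273367699703 31.954987016497633
```

The gap still measures 33.7 mm, so the device never moved. Now I'll push low with the tips leading.

```bash
python3 -m creep '[[[-0.03,0.004,0.04],[0,0.02,0],0.73],[[-0.03,0.004,0.1],[0,0.05,0],0.73],[[-0.03,0.004,0.17],[0,0.05,0],0.73],[[-0.03,0.004,0.25],[0,0.05,0],0.73],[[-0.03,0.004,0.33],[0,0.05,0],0.73],[[-0.03,0.004,0.39],[0,0.05,0],0.73],[[-0.03,0.004,0.42],[0,0.05,0],0.73],[[-0.03,0.004,0.43],[0,0.05,0],0.73],[[-0.03,0.004,0.43],[0,0.05,0],0.73],[[-0.03,0.004,0.43],[0,0.05,0],0.73]]' 20
python3 -m creep '[[[0.015,0,0],[0,0,0],0.73],[[0.03,0,0],[0,0,0],0.73],[[0.04,0,0],[0,0,0],0.73],[[0.05,0,0],[0,0,0],0.73],[[0.06,0,0],[0,0,0],0.73],[[0.07,0,0],[0,0,0],0.73],[[0.08,0,0],[0,0,0],0.73],[[0.09,0,0],[0,0,0],0.73],[[0.1,0,0],[0,0,0],0.73],[[0.11,0,0],[0,0,0],0.73]]'
```

```text
time: 9.3
eef_pos: [0.5814, 0.0372, 0.0315]
tool_rot: [[-0.177, 0.984, -0.013], [0.981, 0.177, 0.077], [0.078, 0.0, -0.997]]
ft_force: [-0.7, -0.3, 0.9]
finger_gap: 0.025
grip_force: 0.0
time: 10.13
eef_pos: [0.5771, 0.0587, 0.0327]
tool_rot: [[-0.177, 0.984, -0.014], [0.981, 0.177, 0.077], [0.078, -0.0, -0.997]]
ft_force: [0.0, -0.6, -1.8]
finger_gap: 0.025
grip_force: 0.4
```

```bash
python3 -m creep '[[[0.008,0,0],[0,0,0],0.73],[[0.016,0,0],[0,0,0],0.73],[[0.024,0,0],[0,0,0],0.73],[[0.032,0,0],[0,0,0],0.73],[[0.04,0,0],[0,0,0],0.73],[[0.046,0,0],[0,0,0],0.73],[[0.052,0,0],[0,0,0],0.73],[[0.058,0,0],[0,0,0],0.73],[[0.064,0,0],[0,0,0],0.73],[[0.064,0,0],[0,0,0],0.73]]'
python3 gap.py
```

```text
time: 10.97
eef_pos: [0.5749, 0.0714, 0.0338]
tool_rot: [[-0.177, 0.984, -0.014], [0.981, 0.177, 0.077], [0.079, -0.0, -0.997]]
ft_force: [-0.5, -1.0, -0.1]
finger_gap: 0.0254
grip_force: 0.1
[0.575  0.0713 0.0338] [-0.0461  0.5578 -0.1579] [-0.1541  0.0158  0.0283]
[(-40, 0), (-38, 0), (-36, 0), (-34, 0), (-32, 0), (-30, 0), (-28, 0), (-26, 0), (-24, 0), (-22, 0), (-20, 0), (-18, 0), (-16, 0), (-14, 0), (-12, 0), (-10, 41), (-8, 69), (-6, 47), (-4, 45), (-2, 30), (0, 28), (2, 28), (4, 27), (6, 166), (8, 489), (10, 44), (12, 373), (14, 877), (16, 936), (18, 883), (20, 1030), (22, 1046), (24, 1060), (26, 1053), (28, 1085), (30, 1112), (32, 1109), (34, 1107), (36, 1109), (38, 1129), (40, 1149), (42, 1158), (44, 1140), (46, 1174), (48, 1193), (50, 1191), (52, 1225), (54, 1217), (56, 1240), (58, 1255), (60, 1252), (62, 1243), (64, 1075), (66, 505), (68, 0), (70, 802), (72, 1368), (74, 1265), (76, 1326)]
```

```bash
python3 -m creep '[[[0.003,0,0],[0,0,0],0.73],[[0.006,0,0],[0,0,0],0.73],[[0.009,0,0],[0,0,0],0.73],[[0.012,0,0],[0,0,0],0.73],[[0.015,0,0],[0,0,0],0.73],[[0.018,0,0],[0,0,0],0.73],[[0.021,0,0],[0,0,0],0.73],[[0.023,0,0],[0,0,0],0.73],[[0.025,0,0],[0,0,0],0.73],[[0.025,0,0],[0,0,0],0.73]]'
python3 gap.py
```

```text
time: 11.85
eef_pos: [0.5741, 0.076, 0.0342]
tool_rot: [[-0.177, 0.984, -0.014], [0.981, 0.177, 0.077], [0.078, 0.0, -0.997]]
ft_force: [0.6, -0.1, -0.0]
finger_gap: 0.0247
grip_force: 0.3
[0.5741 0.076  0.0342] [ 0.9559 -1.0164  0.058 ] [-0.3308 -0.0005 -0.0365]
[(-40, 0), (-38, 0), (-36, 0), (-34, 0), (-32, 0), (-30, 0), (-28, 0), (-26, 0), (-24, 0), (-22, 0), (-20, 0), (-18, 0), (-16, 0), (-14, 0), (-12, 0), (-10, 42), (-8, 65), (-6, 50), (-4, 40), (-2, 27), (0, 26), (2, 29), (4, 32), (6, 164), (8, 489), (10, 14), (12, 436), (14, 871), (16, 932), (18, 882), (20, 1009), (22, 1073), (24, 1043), (26, 1070), (28, 1055), (30, 1075), (32, 1111), (34, 1119), (36, 1092), (38, 1147), (40, 1120), (42, 1146), (44, 1146), (46, 1166), (48, 1168), (50, 1195), (52, 1219), (54, 1197), (56, 1235), (58, 1232), (60, 1227), (62, 1265), (64, 1254), (66, 1037), (68, 1271), (70, 1296), (72, 1386), (74, 1256), (76, 1422)]
```

```bash
python3 -m creep '[[[0.002,0,0],[0,0,0],0.73],[[0.004,0,0],[0,0,0],0.73],[[0.006,0,0],[0,0,0],0.73],[[0.008,0,0],[0,0,0],0.73],[[0.01,0,0],[0,0,0],0.73],[[0.011,0,0],[0,0,0],0.73],[[0.012,0,0],[0,0,0],0.73],[[0.013,0,0],[0,0,0],0.73],[[0.014,0,0],[0,0,0],0.73],[[0.015,0,0],[0,0,0],0.73]]'
```

```text
time: 12.73
eef_pos: [0.574, 0.0775, 0.0343]
tool_rot: [[-0.175, 0.984, -0.013], [0.981, 0.176, 0.076], [0.077, 0.001, -0.997]]
ft_force: [2.3, -6.8, -3.3]
finger_gap: 0.0255
grip_force: 3.5
```

Contact is made at a gentle 7 N, so the device is flush. Now I retreat, rise and go to the clamp.

```bash
python3 -m creep '[[[-0.03,0,0],[0,0,0],0.73],[[-0.1,0,-0.03],[0,0,0],0.73],[[-0.12,0,-0.15],[0,0,0],0.73],[[-0.15,0,-0.3],[0,-0.02,0],0.6],[[-0.2,0,-0.45],[0,-0.05,0],0.4],[[-0.25,0,-0.6],[0,-0.05,0],0.2],[[-0.3,0,-0.75],[0,-0.05,0],0],[[-0.35,0,-0.88],[0,-0.05,0],0],[[-0.35,0,-0.95],[0,-0.05,0],0],[[-0.35,0,-0.95],[0,-0.05,0],0]]'
python3 -m creep '[[[-0.1,0,0],[0,0,0],0],[[-0.25,0,0],[0,0,0],0],[[-0.4,0,0],[0,0,0],0],[[-0.55,0,0],[0,0,0],0],[[-0.7,0,0],[0,0,0],0],[[-0.85,0,0],[0,0,0],0],[[-0.95,0,0],[0,0,0],0],[[-1,0,0],[0,0,0],0],[[-1,0,0],[0,0,0],0],[[-1,0,0],[0,0,0],0]]'
python3 -m creep '[[[-0.1,0,0],[0,0,0],0],[[-0.2,0,0],[0,0,0],0],[[-0.3,0,0],[0,0,0],0],[[-0.4,0,0],[0,0,0],0],[[-0.5,0,0],[0,0,0],0],[[-0.6,-0.05,0],[0,0,0],0],[[-0.65,-0.1,0],[0,0,0],0],[[-0.7,-0.15,0],[0,0,0],0],[[-0.7,-0.15,0],[0,0,0],0],[[-0.7,-0.15,0],[0,0,0],0]]'
cat > cl.py <<'E'
from h import *
import sys
im,d,c,Rw,e=cam("wrist"); P=cloud(d,c,Rw,e); o=get_obs(); R=np.array(o["tool_rot"]); p=np.array(o["eef_pos"]); print(p,R.ravel(),o["q"])
cv2.imwrite(sys.argv[1],im[:,:,::-1])
for k in masks_of("clamp","wrist")[:2]:
    M=k["region"]; X=P[M]; v,u=np.nonzero(M); print(k["p"],u.mean(),v.mean(),len(X))
    L=(X-p)@R*1000; z=X[:,2]*1000
    for lo,hi in [(27,35),(45,75),(58,75)]:
        s=L[(z>lo)&(z<hi)]
        if len(s)>10: print((lo,hi),len(s),np.percentile(s,[2,50,98],axis=0)[:,:2].ravel(),cv2.minAreaRect(s[:,:2].astype(np.float32)),s[:,2].min())
        if hi==75:
            for sg in (-1,1):
                t=s[sg*(s[:,1]-np.median(L[:,1]))>0]; 
                if len(t)>5: print("  handle",sg,len(t),t.mean(0),np.ptp(t,axis=0))
E
python3 cl.py pics/c1.png
```

```text
time: 13.57
eef_pos: [0.5899, -0.0063, 0.2222]
tool_rot: [[-0.175, 0.985, 0.005], [0.985, 0.175, 0.001], [-0.0, 0.005, -1.0]]
ft_force: [0.9, -0.1, 0.1]
finger_gap: 0.0671
grip_force: 0.0
time: 14.4
eef_pos: [0.6235, -0.2006, 0.2177]
tool_rot: [[-0.177, 0.984, -0.001], [0.984, 0.177, 0.001], [0.001, -0.001, -1.0]]
ft_force: [0.3, 0.3, -1.0]
finger_gap: 0.0931
grip_force: 0.0
time: 15.23
eef_pos: [0.6188, -0.3437, 0.2185]
tool_rot: [[-0.177, 0.984, 0.0], [0.984, 0.177, 0.001], [0.001, 0.0, -1.0]]
ft_force: [0.2, 1.6, 0.7]
finger_gap: 0.0931
grip_force: 0.0
[ 0.6195 -0.3429  0.2185] [-0.1779  0.9841  0.0004  0.9841  0.1779  0.0012  0.0011  0.0006 -1.    ] [ 0.2076  0.6081  0.3556  1.6652 -0.2554  0.9144  0.8403]
0.72 260.83145464304886 153.402576489533 1863
(27, 35) 943 [  5.8731 -18.8236  22.9892   0.0756  39.2591  18.9506] ((22.21320152282715, -0.5407314300537109), (30.505077362060547, 44.38722610473633), 20.068470001220703) 183.50284118290168
(45, 75) 598 [  3.4939 -32.1686  21.9599  20.0778  41.4557  32.2572] ((22.14926528930664, 0.12352371215820312), (21.803136825561523, 66.27324676513672), 19.864925384521484) 150.78936896049728
  handle -1 282 [ 31.7749 -25.6576 158.8083] [22.4201 16.4281 22.5836]
  handle 1 316 [ 13.2091  25.8477 159.4087] [22.7485 16.8189 22.4663]
(58, 75) 364 [  2.6728 -32.8998  21.9599  22.4651  41.6734  33.0186] ((22.099063873291016, 0.113739013671875), (21.77153205871582, 66.26701354980469), 19.93236541748047) 150.78936896049728
  handle -1 177 [ 32.2667 -27.6146 154.0573] [21.148  12.4226  9.618 ]
  handle 1 187 [ 12.3982  27.7154 154.3828] [21.6246 12.6509  9.429 ]
0.69 323.0471285892634 22.28589263420724 3204
(27, 35) 12 [153.5976   2.2179 158.9068  34.3403 164.954   55.1773] ((160.08840942382812, 30.16583824157715), (4.324554443359375, 56.63993453979492), 11.114375114440918) 190.67527577331467
```

View pics/c1.png

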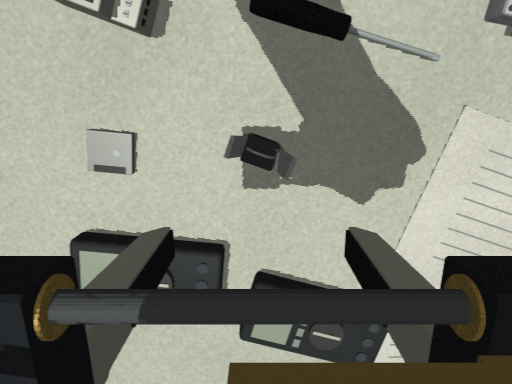

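The clamp is at (261, 153) with its handles at (233, 147) and (287, 163). It needs a +20° tool turn and a 22 mm shift.

```bash
python3 -m creep '[[[0.05,0,0.05],[0,0,0.07],0],[[0.111,0,0.15],[0,0,0.14],0],[[0.111,0,0.25],[0,0,0.2],0],[[0.111,0,0.35],[0,0,0.22],0],[[0.111,0,0.45],[0,0,0.22],0],[[0.111,0,0.5],[0,0,0.22],0],[[0.111,0,0.52],[0,0,0.22],0],[[0.111,0,0.52],[0,0,0.22],0],[[0.111,0,0.52],[0,0,0.22],0],[[0.111,0,0.52],[0,0,0.22],0]]' 25
python3 cl.py pics/c2.png
```

```text
time: 16.17
eef_pos: [0.616, -0.3229, 0.1156]
tool_rot: [[0.167, 0.986, 0.002], [0.986, -0.167, -0.001], [-0.0, 0.002, -1.0]]
ft_force: [-0.1, 0.1, 0.5]
finger_gap: 0.0929
grip_force: 0.0
[ 0.6159 -0.3229  0.1156] [ 0.1669  0.986   0.0017  0.986  -0.1669 -0.0007 -0.0004  0.0018 -1.    ] [ 0.1594  0.717   0.3945  1.7777 -0.3919  0.7232  0.5959]
0.89 258.1063394683027 200.58307770961144 3912
(27, 35) 1747 [-12.3319 -19.0176   4.13    -0.6724  16.5296  17.6303] ((2.038196563720703, -0.50244140625), (45.97429656982422, 30.204687118530273), 89.93193817138672) 80.60850196959252
(45, 75) 1256 [ -8.3314 -33.1417   2.8892  20.9877  12.7117  31.6805] ((1.8874454498291016, -0.6033248901367188), (22.4028263092041, 66.23351287841797), 0.25346285104751587) 47.95498291378849
  handle -1 627 [  2.9168 -28.0136  56.4098] [22.3697 11.3406 22.3275]
  handle 1 629 [ 2.7483 26.5681 56.6354] [22.4112 11.5939 22.5341]
(58, 75) 745 [ -8.2726 -33.3915   2.5925 -26.4195  12.658   31.9803] ((1.8412895202636719, -0.6048507690429688), (22.38858413696289, 66.21857452392578), 0.1737101525068283) 47.95498291378849
  handle -1 375 [  2.6861 -29.9513  51.5143] [22.1058  7.3908  9.4151]
  handle 1 370 [ 2.3927 28.5894 51.5326] [22.3874  7.3531  9.6207]
```

```bash
python3 -m creep '[[[0.01,-0.003,0.06],[0,0,0],0],[[0.01,-0.003,0.13],[0,0,0],0],[[0.01,-0.003,0.2],[0,0,0],0],[[0.01,-0.003,0.27],[0,0,0],0],[[0.01,-0.003,0.32],[0,0,0],0],[[0.01,-0.003,0.345],[0,0,0],0],[[0.01,-0.003,0.345],[0,0,0],0.1],[[0.01,-0.003,0.345],[0,0,0],0.2],[[0.01,-0.003,0.345],[0,0,0],0.25],[[0.01,-0.003,0.345],[0,0,0],0.3]]' 25
python3 -m creep '[[[0,0,0],[0,0,0],0.35],[[0,0,0],[0,0,0],0.4],[[0,0,0],[0,0,0],0.45],[[0,0,-0.003],[0,0,0],0.5],[[0,0,-0.006],[0,0,0],0.55],[[0,0,-0.008],[0,0,0],0.58],[[0,0,-0.008],[0,0,0],0.59],[[0,0,-0.008],[0,0,0],0.59],[[0,0,-0.008],[0,0,0],0.59],[[0,0,-0.008],[0,0,0],0.59]]'
```

```text
time: 17.1
eef_pos: [0.6154, -0.3208, 0.046]
tool_rot: [[0.167, 0.986, 0.001], [0.986, -0.167, -0.001], [-0.0, 0.001, -1.0]]
ft_force: [0.1, 0.5, -0.5]
finger_gap: 0.0709
grip_force: 0.0
time: 17.93
eef_pos: [0.6149, -0.3206, 0.0471]
tool_rot: [[0.167, 0.986, -0.0], [0.986, -0.167, 0.0], [0.0, -0.0, -1.0]]
ft_force: [-0.2, 0.6, 6.6]
finger_gap: 0.0392
grip_force: 22.6
```

```bash
python3 -m creep '[[[0,0,-0.02],[0,0,0],0.59],[[0,0,-0.08],[0,0,0],0.59],[[0,0,-0.16],[0,0,0],0.59],[[0,0,-0.26],[0,0,0],0.59],[[0,0,-0.36],[0,0,0],0.59],[[0.03,0,-0.46],[0,0,0],0.59],[[0.08,-0.02,-0.54],[0,0,0],0.59],[[0.15,-0.04,-0.6],[0,0,0],0.59],[[0.22,-0.06,-0.62],[0,0,0],0.59],[[0.3,-0.08,-0.62],[0,0,0],0.59]]'
python3 -m creep '[[[0.1,-0.03,0],[0,0,0],0.59],[[0.2,-0.06,0],[0,0,0],0.59],[[0.3,-0.09,0],[0,0,0],0.59],[[0.4,-0.12,0],[0,0,0],0.59],[[0.5,-0.14,0],[0,0,-0.03],0.59],[[0.6,-0.16,0],[0,0,-0.06],0.59],[[0.7,-0.18,0],[0,0,-0.1],0.59],[[0.8,-0.2,0],[0,0,-0.14],0.59],[[0.9,-0.23,0],[0,0,-0.18],0.59],[[1,-0.26,0],[0,0,-0.221],0.59]]'
python3 -c "
from h import *
o=get_obs();print(o['eef_pos'],o['tool_rot'],o['finger_gap'],o['grip_force'],o['q'])
d=np.array([.5786,.0517,.17])-o['eef_pos'];print(np.array(o['tool_rot']).T@d/.2)"
```

```text
time: 18.77
eef_pos: [0.6093, -0.2583, 0.1725]
tool_rot: [[0.167, 0.986, 0.002], [0.986, -0.167, -0.001], [-0.0, 0.002, -1.0]]
ft_force: [0.5, 0.3, -1.8]
finger_gap: 0.0388
grip_force: 21.9
time: 19.6
eef_pos: [0.591, -0.0509, 0.1709]
tool_rot: [[-0.184, 0.983, -0.0], [0.983, 0.184, 0.0], [0.0, -0.0, -1.0]]
ft_force: [-0.1, 0.5, -1.9]
finger_gap: 0.0389
grip_force: 21.9
[ 0.591  -0.0509  0.1709] [[-0.1845  0.9828 -0.0001]
 [ 0.9828  0.1845  0.    ]
 [ 0.     -0.0001 -1.    ]] 0.03894018825077395 21.869301468868798 [-0.2547  0.5325  0.3603  1.9767 -0.2881  0.6816  0.471 ]
[0.5157 0.0337 0.0044]
```

```bash
python3 -m creep '[[[0.05,0.003,0],[0,0,0],0.59],[[0.13,0.01,0],[0,0,0],0.59],[[0.22,0.015,0],[0,0,0],0.59],[[0.31,0.02,0],[0,0,0],0.59],[[0.39,0.025,0],[0,0,0],0.59],[[0.45,0.03,0],[0,0,0],0.59],[[0.5,0.034,0],[0,0,0],0.59],[[0.515,0.034,0],[0,0,0],0.59],[[0.515,0.034,0],[0,0,0],0.59],[[0.515,0.034,0],[0,0,0],0.59]]'
cat > dv.py <<'E'
from h import *
im,d,c,Rw,e=cam("wrist"); P=cloud(d,c,Rw,e); X=P.reshape(-1,3); o=get_obs(); R=np.array(o["tool_rot"]); p=np.array(o["eef_pos"]); print(p,o["finger_gap"],np.degrees(np.arctan2(R[1,1],R[0,1])))
cv2.imwrite("pics/place.png",im[:,:,::-1])
L=(X-p)@R*1000; z=X[:,2]
n=L[(z>.082)&(z<.094)&(abs(L[:,1])<60)&(L[:,0]>0)]
print("nose x",np.sort(n[:,0])[[0,3,20]],"y",np.percentile(n[:,1],[1,99]))
# yaw from edges of nose strip, tool coords
E_=[]
for x0 in np.arange(n[:,0].min()+3,n[:,0].max()-3,2):
    r=n[(n[:,0]>=x0)&(n[:,0]<x0+2),1]
    if len(r)>10: E_.append((x0+1,r.min(),r.max()))
E_=np.array(E_); print(len(E_),E_[[0,-1]].ravel(),"deg",[np.degrees(np.polyfit(E_[:,0],E_[:,k],1)[0]) for k in(1,2)],"mid",E_[:,1:].mean())
E_=[]
for y0 in np.arange(-20,20,2):
    r=n[(n[:,1]>=y0)&(n[:,1]<y0+2),0]
    if len(r): E_.append((y0+1,r.min()))
E_=np.array(E_); print("free side slope deg",np.degrees(np.polyfit(E_[:,0],E_[:,1],1)[0]),E_[:,1].mean())
E
python3 dv.py
```

```text
time: 20.43
eef_pos: [0.5798, 0.049, 0.171]
tool_rot: [[-0.178, 0.984, 0.0], [0.984, 0.178, -0.001], [-0.001, 0.0, -1.0]]
ft_force: [-0.5, -0.3, -0.7]
finger_gap: 0.0393
grip_force: 21.9
[0.5798 0.0487 0.171 ] 0.03896844781320829 10.222998853493072
nose x [38.7039 38.8116 38.9227] y [-22.8023  21.028 ]
48 [ 42.7039 -23.0221  21.3365 136.7039 -23.3108  21.0297] deg [np.float64(-0.30975106318741746), np.float64(-0.19506676627051592)] mid -0.8926016060105854
free side slope deg 0.02903616541761653 38.88284230997596
```

View pics/place.png

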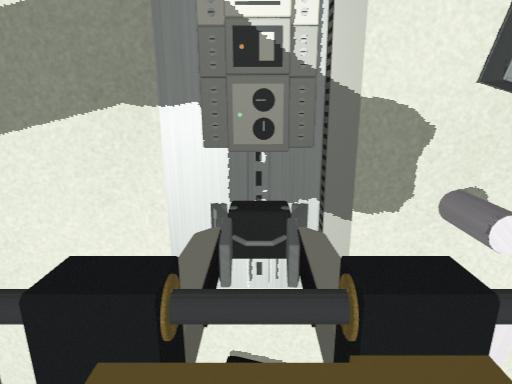

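The device is flush with the neighbour (joint at row 75), and the clamp is held open at (260, 230). I'll check where the clamp sits in the hand.

Run:
```python
from h import *
im,d,c,Rw,e=cam("wrist"); P=cloud(d,c,Rw,e); o=get_obs(); R=np.array(o["tool_rot"]); p=np.array(o["eef_pos"])
L=((P-p)@R*1000)
s=L[(L[...,0]>-30)&(L[...,0]<30)&(abs(L[...,1])<32)&(L[...,2]<60)&(L[...,2]>-25)]
h,b=np.histogram(s[:,2],np.arange(-25,61,3)); print([(int(x),int(y)) for x,y in zip(b,h)])
for lo,hi in [(8,13),(13,19),(19,30),(30,45)]:
    t=s[(s[:,2]>lo)&(s[:,2]<hi)]
    if len(t)>10: print(lo,hi,len(t),np.percentile(t,[1,50,99],axis=0).ravel())
t=s[(s[:,2]>13)&(s[:,2]<30)]
for y0 in range(-26,27,4):
    r=t[(t[:,1]>=y0)&(t[:,1]<y0+4)]
    if len(r)>3: print(y0+2,len(r),r[:,0].max(),r[np.argmax(r[:,0]),2])
```

```text
[(-25, 227), (-22, 497), (-19, 875), (-16, 330), (-13, 229), (-10, 182), (-7, 183), (-4, 182), (-1, 158), (2, 120), (5, 252), (8, 117), (11, 95), (14, 153), (17, 2384), (20, 179), (23, 147), (26, 144), (29, 160), (32, 143), (35, 149), (38, 86), (41, 114), (44, 91), (47, 4), (50, 0), (53, 0), (56, 0)]
8 13 178 [ -6.2953 -22.5366   8.0579   0.9343   4.76    10.1918  10.803   22.0221
  12.9127]
13 19 2279 [-14.5479 -18.2138  13.7009   2.4704  -0.1181  18.0588  14.1806  18.3316
  18.9693]
19 30 823 [-14.9093 -25.194   19.0217  12.9613   0.4352  22.0301  15.0847  25.0937
  29.8733]
30 45 638 [ -3.2514 -30.761   30.2439  10.4864  -0.1265  36.69    14.9404  31.0889
  44.853 ]
-24 67 10.97964936948936 26.766760354824477
-20 71 11.037256805667285 19.45522316900242
-16 210 15.222307453858022 23.134387044092737
-12 347 15.139981208109178 27.272455777858536
-8 331 14.903951490059226 26.076762389976306
-4 339 14.9454814492391 22.13678684298155
0 341 15.040223968423058 25.655836824280986
4 342 15.193099706205434 19.53218934738898
8 342 14.97591388048618 23.9452537349647
12 357 14.97641901290747 18.3934563449328
16 217 15.217528901819529 21.313253851518926
20 65 12.090951499967419 19.922240947687847
24 73 10.997394181331961 19.62239846079299
```

```bash
python3 -m creep '[[[0.03,-0.0045,0.03],[0,0,0],0.59],[[0.07,-0.0045,0.1],[0,0,0],0.59],[[0.1,-0.0045,0.18],[0,0,0],0.59],[[0.11,-0.0045,0.26],[0,0,0],0.59],[[0.11,-0.0045,0.34],[0,0,0],0.59],[[0.11,-0.0045,0.41],[0,0,0],0.59],[[0.11,-0.0045,0.46],[0,0,0],0.59],[[0.11,-0.0045,0.5],[0,0,0],0.59],[[0.11,-0.0045,0.52],[0,0,0],0.59],[[0.11,-0.0045,0.525],[0,0,0],0.59]]'
python3 dv.py
```

```text
time: 21.37
eef_pos: [0.5747, 0.071, 0.0653]
tool_rot: [[-0.178, 0.984, -0.001], [0.984, 0.178, -0.0], [-0.0, -0.001, -1.0]]
ft_force: [0.6, -0.6, -1.0]
finger_gap: 0.0391
grip_force: 21.9
[0.5749 0.0711 0.0657] 0.03904697172045626 10.270008213507882
nose x [0.002  0.1063 0.4447] y [-24.2197  24.0936]
51 [  4.002  -19.6777  19.6257 108.002  -22.6836  21.9011] deg [np.float64(1.0212852003836521), np.float64(-1.3211671577983486)] mid -0.05387096378120937
free side slope deg -0.17905590913852298 9.644687187593759
```

```bash
python3 -m creep '[[[0,0,0.005],[0,0,0],0.59],[[0,0,0.01],[0,0,0],0.59],[[0,0,0.015],[0,0,0],0.59],[[0,0,0.02],[0,0,0],0.59],[[0,0,0.025],[0,0,0],0.59],[[0,0,0.03],[0,0,0],0.59],[[0,0,0.033],[0,0,0],0.59],[[0,0,0.036],[0,0,0],0.59],[[0,0,0.038],[0,0,0],0.59],[[0,0,0.038],[0,0,0],0.59]]'
```

```text
time: 22.25
eef_pos: [0.575, 0.0713, 0.0587]
tool_rot: [[-0.179, 0.984, 0.0], [0.984, 0.179, 0.0], [0.0, 0.0, -1.0]]
ft_force: [-0.8, -0.5, 4.6]
finger_gap: 0.0389
grip_force: 22.4
```

```bash
python3 -m creep '[[[0.002,0,0],[0,0,0],0.59],[[0.004,0,0],[0,0,0],0.59],[[0.006,0,0],[0,0,0],0.59],[[0.007,0,0],[0,0,0],0.59],[[0.008,0,0],[0,0,0],0.59],[[0.009,0,0],[0,0,0],0.59],[[0.01,0,0],[0,0,0],0.59],[[0.011,0,0],[0,0,0],0.59],[[0.012,0,0],[0,0,0],0.59],[[0.012,0,0],[0,0,0],0.59]]'
```

```text
time: 23.08
eef_pos: [0.5749, 0.072, 0.0589]
tool_rot: [[-0.177, 0.984, 0.001], [0.984, 0.177, -0.001], [-0.002, 0.001, -1.0]]
ft_force: [-0.2, -4.6, 6.8]
finger_gap: 0.0392
grip_force: 22.7
```

Snug contact reached. Now I let the handles out while following them down.

```bash
python3 -m creep '[[[0,0,0.004],[0,0,0],0.57],[[0,0,0.006],[0,0,0],0.54],[[0,0,0.008],[0,0,0],0.51],[[0,0,0.01],[0,0,0],0.48],[[0,0,0.012],[0,0,0],0.45],[[0,0,0.013],[0,0,0],0.42],[[0,0,0.014],[0,0,0],0.39],[[0,0,0.015],[0,0,0],0.36],[[0,0,0.015],[0,0,0],0.33],[[0,0,0.015],[0,0,0],0.3]]'
python3 -m creep '[[[0,0,0],[0,0,0],0.27],[[0,0,0],[0,0,0],0.24],[[0,0,0],[0,0,0],0.2],[[0,0,0],[0,0,0],0.15],[[0,0,0],[0,0,0],0.1],[[0,0,0],[0,0,0],0.05],[[0,0,0],[0,0,0],0],[[0,0,0],[0,0,0],0],[[0,0,0],[0,0,0],0],[[0,0,0],[0,0,0],0]]'
```

```text
time: 23.92
eef_pos: [0.5749, 0.073, 0.0556]
tool_rot: [[-0.178, 0.984, 0.001], [0.984, 0.178, -0.0], [-0.001, 0.001, -1.0]]
ft_force: [-0.2, -2.2, -1.3]
finger_gap: 0.064
grip_force: 1.5
time: 24.75
eef_pos: [0.5744, 0.0736, 0.0553]
tool_rot: [[-0.179, 0.984, 0.0], [0.984, 0.179, -0.0], [-0.0, 0.0, -1.0]]
ft_force: [-0.1, 0.3, 0.2]
finger_gap: 0.0929
grip_force: 0.0
```

Released. I'll rise straight up and back off a little, then inspect.

```bash
python3 -m creep '[[[0,0,-0.03],[0,0,0],0],[[0,0,-0.1],[0,0,0],0],[[0,0,-0.2],[0,0,0],0],[[0,0,-0.3],[0,0,0],0],[[-0.05,0,-0.4],[0,0,0],0],[[-0.12,0,-0.48],[0,0,0],0],[[-0.2,0,-0.54],[0,0,0],0],[[-0.2,0,-0.56],[0,0,0],0],[[-0.2,0,-0.56],[0,0,0],0],[[-0.2,0,-0.56],[0,0,0],0]]'
python3 - <<'E'
from h import *
im,d,c,Rw,e=cam("wrist"); P=cloud(d,c,Rw,e); o=get_obs(); R=np.array(o["tool_rot"]); p=np.array(o["eef_pos"]); print(p)
cv2.imwrite("pics/fin.png",im[:,:,::-1])
L=(P-p)@R*1000; z=P[...,2]*1000
dev=L[(z>82)&(z<94)&(abs(L[...,1])<40)&(L[...,0]>0)]; fs=np.percentile(dev[:,0],.3); print("free side",fs,dev[:,0].min(),"nose y",np.percentile(dev[:,1],[1,99]))
near=(L[...,0]<fs+2)&(L[...,0]>fs-45)&(abs(L[...,1])<40)
for lo,hi in [(36,46),(55,66),(66,82)]:
    t=L[near&(z>lo)&(z<hi)]
    if len(t)>10: print((lo,hi),len(t),np.percentile(t,[1,50,99],axis=0).ravel(),cv2.minAreaRect(t[:,:2].astype(np.float32)))
b=near&(z>36)&(z<46)&(abs(L[...,1])<15); A=np.c_[L[b][:,:2],np.ones(b.sum())]; print("body top z",np.median(z[b]),"tilt",np.linalg.lstsq(A,z[b],rcond=None)[0])
t=L[near&(z>55)&(z<82)]
for s in(-1,1):
    k=t[s*t[:,1]>0]; print(s,k.mean(0),abs(k[:,1]).max(),p[2]*1000-k[:,2].min())
E
```

```text
time: 25.58
eef_pos: [0.5813, 0.0352, 0.1672]
tool_rot: [[-0.179, 0.984, -0.0], [0.984, 0.179, 0.001], [0.001, -0.0, -1.0]]
ft_force: [0.5, 0.2, -0.0]
finger_gap: 0.0927
grip_force: 0.0
[0.581  0.0354 0.1667]
free side 51.73786672756751 51.60252598792859 nose y [-21.3244  22.5426]
(36, 46) 1310 [ 21.0549 -18.5048 121.1153  35.236    1.1097 126.0185  47.1904  19.7802
 128.4593] ((34.512237548828125, 0.6693515777587891), (27.505964279174805, 45.84619140625), 0.5366084575653076)
(55, 66) 414 [ 25.681  -38.392  100.9303  40.5724 -21.6209 105.5529  53.7248  38.7942
 111.3772] ((39.4493293762207, -0.09591293334960938), (79.3641357421875, 28.570995330810547), 89.9998550415039)
(66, 82) 628 [ 25.135  -32.2583  89.7228  36.1891  25.7016  92.2213  46.7137  33.167
 100.56  ] ((35.87735366821289, 0.3850669860839844), (22.061708450317383, 65.85302734375), 0.20574945211410522)
body top z 40.65989183634383 tilt [ 0.009  -0.0048 40.3907]
-1 [ 38.2862 -27.306   98.4832] 39.77800990935316 77.44835024336754
1 [37.9436 28.3199 98.3514] 39.586122617321315 77.97643440558913
```

View pics/fin.png

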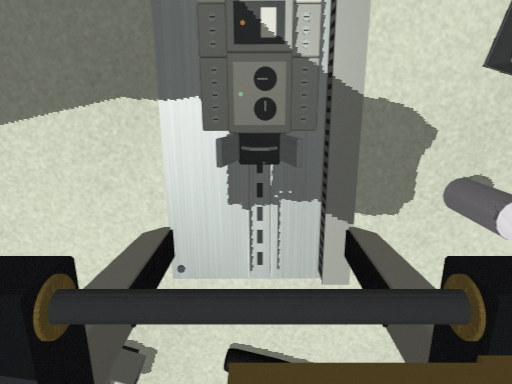

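The clamp is shut (handles 66 mm apart), level and against the device. I'll average a few frames for the side gap before handing in.

Run:
```python
from h import *
G=[]
for i in range(6):
    im,d,c,Rw,e=cam("wrist"); P=cloud(d,c,Rw,e); o=get_obs(); R=np.array(o["tool_rot"]); p=np.array(o["eef_pos"])
    L=(P-p)@R*1000; z=P[...,2]*1000
    dev=L[(z>82)&(z<94)&(abs(L[...,1])<20)&(L[...,0]>40)]
    fs=np.mean([dev[(dev[:,1]>=y)&(dev[:,1]<y+4),0].min() for y in range(-20,20,4)])
    t=L[(z>66)&(z<82)&(abs(L[...,1])>18)&(abs(L[...,1])<40)&(L[...,0]<fs-2)]
    b=L[(z>38)&(z<44)&(abs(L[...,1])<14)&(L[...,0]<fs)]
    far=np.mean([b[(b[:,1]>=y)&(b[:,1]<y+4),0].min() for y in range(-14,14,4)])
    n=np.sort(L[(z>82)&(z<94)&(abs(L[...,1])<20)&(L[...,0]>fs+48)&(L[...,0]<fs+62)][:,0])
    G.append([fs,fs-(t[:,0].min()+t[:,0].max())/2-15,fs-far-30,np.diff(n).max()])
print(np.array(G))
```

```text
[[52.0347  1.2399  0.6188  0.2909]
 [52.24    1.2607  0.5616  0.3236]
 [52.258   0.953   0.5157  0.313 ]
 [52.2204  0.8616  0.5616  0.4224]
 [52.9963  1.3709  1.4734  0.2898]
 [53.0198  1.3201  0.4485  0.302 ]]
```

The gap reads somewhere between 0.5 and 1.3 mm, which is too close to the limit. I'll give the clamp a gentle low nudge towards the device.

```bash
python3 -m creep '[[[0.02,0.002,0.05],[0,0.02,0],0.4],[[0.02,0.002,0.15],[0,0.05,0],0.7],[[0.02,0.002,0.27],[0,0.05,0],0.9],[[0.02,0.002,0.38],[0,0.05,0],0.9],[[0.02,0.002,0.48],[0,0.05,0],0.9],[[0.02,0.002,0.57],[0,0.05,0],0.9],[[0.02,0.002,0.63],[0,0.05,0],0.9],[[0.02,0.002,0.66],[0,0.05,0],0.9],[[0.02,0.002,0.665],[0,0.05,0],0.9],[[0.02,0.002,0.665],[0,0.05,0],0.9]]' 15
python3 -m creep '[[[0.008,0,0],[0,0,0],0.9],[[0.016,0,0],[0,0,0],0.9],[[0.022,0,0],[0,0,0],0.9],[[0.027,0,0],[0,0,0],0.9],[[0.031,0,0],[0,0,0],0.9],[[0.034,0,0],[0,0,0],0.9],[[0.036,0,0],[0,0,0],0.9],[[0.038,0,0],[0,0,0],0.9],[[0.04,0,0],[0,0,0],0.9],[[0.042,0,0],[0,0,0],0.9]]'
```

```text
time: 26.77
eef_pos: [0.5814, 0.0382, 0.0344]
tool_rot: [[-0.178, 0.984, -0.014], [0.981, 0.179, 0.077], [0.078, -0.0, -0.997]]
ft_force: [-1.0, -0.1, 0.5]
finger_gap: 0.0309
grip_force: 0.0
time: 27.6
eef_pos: [0.5798, 0.0465, 0.035]
tool_rot: [[-0.178, 0.984, -0.014], [0.981, 0.178, 0.077], [0.078, -0.0, -0.997]]
ft_force: [-0.7, -0.0, -0.9]
finger_gap: 0.0097
grip_force: 0.0
```

```bash
python3 -m creep '[[[0.002,0,0],[0,0,0],0.9],[[0.004,0,0],[0,0,0],0.9],[[0.006,0,0],[0,0,0],0.9],[[0.008,0,0],[0,0,0],0.9],[[0.01,0,0],[0,0,0],0.9],[[0.012,0,0],[0,0,0],0.9],[[0.014,0,0],[0,0,0],0.9],[[0.015,0,0],[0,0,0],0.9],[[0.016,0,0],[0,0,0],0.9],[[0.016,0,0],[0,0,0],0.9]]'
```

```text
time: 28.43
eef_pos: [0.5796, 0.0473, 0.0351]
tool_rot: [[-0.176, 0.984, -0.013], [0.981, 0.177, 0.075], [0.076, 0.001, -0.997]]
ft_force: [1.6, -8.0, -2.7]
finger_gap: 0.0092
grip_force: 4.1
```

```bash
python3 -m creep '[[[0.002,0,0],[0,0,0],0.9],[[0.004,0,0],[0,0,0],0.9],[[0.006,0,0],[0,0,0],0.9],[[0.008,0,0],[0,0,0],0.9],[[0.01,0,0],[0,0,0],0.9],[[0.01,0,0],[0,0,0],0.9],[[0.01,0,0],[0,0,0],0.9],[[0.01,0,0],[0,0,0],0.9],[[0.01,0,0],[0,0,0],0.9],[[0.01,0,0],[0,0,0],0.9]]'
python3 -m creep '[[[-0.01,0,0],[0,0,0],0.9],[[-0.04,0,0],[0,0,0],0.9],[[-0.08,0,0],[0,0,0],0.9],[[-0.1,0,-0.1],[0,0,0],0.9],[[-0.1,0,-0.25],[0,-0.03,0],0.7],[[-0.1,0,-0.4],[0,-0.05,0],0.4],[[-0.1,0,-0.55],[0,-0.05,0],0],[[-0.1,0,-0.65],[0,-0.05,0],0],[[-0.1,0,-0.67],[0,-0.05,0],0],[[-0.1,0,-0.67],[0,-0.05,0],0]]'
python3 - <<'E'
from h import *
im,d,c,Rw,e=cam("wrist"); P=cloud(d,c,Rw,e); o=get_obs(); R=np.array(o["tool_rot"]); p=np.array(o["eef_pos"])
L=(P-p)@R*1000; z=P[...,2]*1000
dev=L[(z>82)&(z<94)&(abs(L[...,1])<20)&(L[...,0]>30)]
fs=np.mean([dev[(dev[:,1]>=y)&(dev[:,1]<y+4),0].min() for y in range(-20,20,4)])
t=L[(z>66)&(z<80)&(abs(L[...,1])>18)&(abs(L[...,1])<40)&(L[...,0]<fs-2)&(L[...,0]>fs-40)]
b=(z>36)&(z<46)&(abs(L[...,1])<14)&(L[...,0]<fs)&(L[...,0]>fs-40)
print(p,fs,"centre dist",fs-np.percentile(t[:,0],[1,99]).mean()-15,"far",fs-np.percentile(L[b][:,0],.5)-30,"z",np.median(z[b]),"handles y",np.percentile(t[:,1],[1,99]),"nose y",np.percentile(dev[:,1],[1,99]))
print("free side world",p+R[:,0]*fs/1000)
E
```

```text
time: 29.27
eef_pos: [0.5796, 0.0475, 0.0353]
tool_rot: [[-0.175, 0.985, -0.012], [0.982, 0.175, 0.073], [0.074, 0.001, -0.997]]
ft_force: [1.5, -12.8, -2.0]
finger_gap: 0.0093
grip_force: 6.5
time: 30.1
eef_pos: [0.585, 0.0218, 0.1688]
tool_rot: [[-0.179, 0.984, 0.003], [0.984, 0.179, 0.001], [0.0, 0.003, -1.0]]
ft_force: [-0.8, -0.2, -0.4]
finger_gap: 0.0448
grip_force: 0.0
[0.5842 0.0219 0.1675] 65.73780837532311 centre dist 1.0430580104131977 far 0.9149398516212557 z 40.68314817142371 handles y [-33.1301  32.3079] nose y [-19.5764  19.6018]
free side world [0.5725 0.0866 0.1675]
```

By touch the gap is about 0.7 mm and the camera gives 0.5–1.0 mm, both inside the 1.5 mm limit. The clamp is firm, level and shut, and the robot is clear, so I'm handing in.

```bash
python3 -c "
from bench import *
print(sign_off())"
```

```text
the job is handed in; nothing more can be done
None
```

The job is handed in: the device sits flush against its neighbour, and the end clamp is sprung shut on the rail about 0.5–1.0 mm from the device's free side (limit 1.5 mm); the bystanders were not touched.

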